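# Turn and nest an empty parts tote

### The job

Clear the bench for the next pick: lift the empty carrying tote by its handle, turn it half round so that it nests instead of stacking, and nest it fully home inside the tote in the dock, rims level, dipped ends at the same end. It needs feeling in and a light press past the catches, never force; let go of it and leave the other things where they are.

Things in the scene. Friction and masses are not known exactly. Their poses are not given: they have to be found in the camera images.
- tote: Loose empty carrying tote, light grey plastic, 0.3 to 0.5 kg. Origin: centre of its underside; x along its length, y across, z up. Body 170 (x) by 110 (y) by 85 mm high, walls 4 mm. End wall at -x dipped (40 mm high), end wall at +x full height. At the start it stands roughly half a turn off the dock, as it would only stack.
- handle (a point): Middle of the tote's rigid black handle bar, 118 mm above the tote's underside, over its middle. The bar runs along the tote's x, 116 mm between its two posts, 16 mm wide (y), 18 mm high: pinch it across y from above.
- tote_front (a point): Middle of the top edge of the tote's dipped end (tote x = -85 mm, 40 mm up).
- tote_ribs (a point): Tote's underside, midway along its ribs (tote x = -20 mm). Each long wall has two outer ribs, 16 mm wide, at tote x = -60 and +20 mm, standing out to y = +-66 mm, from 15 to 40 mm above the underside, the lower 11 mm sloping back to y = +-62. Being off-centre, they enter the docked tote's channels one way round only; half a turn off they stand on its rim.
- dock: Fixed aluminium tray, 250 by 162 mm, lip 20 mm high. Origin: centre of its underside, x along its length. The docked tote stands in it, dipped end at -x, centred across and square to it; BUT ITS PLACE ALONG THE DOCK'S X IS NOT MEASURED: it is held (by over 60 N) anywhere up to 13 mm either way. The nested tote's x in the dock equals this unknown shift, within 1.5 mm play.
- seat (a point): Middle of the docked tote's inner floor if unshifted: 13 mm above the dock's origin. A tote nested fully home has its underside at this height, rims level. Inner length 200 mm: 15 mm of end room at each end of a nested tote. Inner faces of the long walls at y = +-57 mm.
- rim (a point): Middle of the docked tote's mouth if unshifted, 98 mm above the dock's origin (dipped end wall at -x only 53 mm). With its ribs on the rim the loose tote's underside is 15 mm below it (83 mm above the dock's origin): slid to +x it then meets the inside of the full end wall 15 mm beyond the nesting position; to -x nothing stops it.
- channels (a point): On the dock's axis between the channels, if unshifted (x = -20 mm, rim height). Each long wall has two channels, open at the top, 19 mm wide, at x = -60 and +20 mm from the docked tote's middle, out to y = +-68 mm. Catches in the x = +20 pair bear on the ribs over the last 34 mm: push 4 to 10 N beyond the tote's weight at first, 1 to 4 N after, then they snap over the ribs. Force between the totes: under 30 N.
- spool: Bystander: wooden spool, 90 mm across, 60 mm high, standing. Origin under its centre.
- carton: Bystander: cardboard carton 90 by 110 by 70 mm. Origin under its centre.
- transformer: Bystander: open-frame transformer, 90 by 74 mm, 63 mm high. Origin under its centre.

How it is judged:
On the way:
1. the tote is lifted clear of the bench (height (world z) of tote above 0.03 m and contact force between the fingers and tote above 1 N), for 0.2 s.
At the end, for the whole second after the job is handed in: The loose tote is nested in the docked tote with both dipped ends at the same end: its underside within 3 mm of fully home (13 mm above the dock's origin), its centre within 20 mm of the dock's, square to it within 0.06 rad and level within 0.04 rad, at rest and released (z of tote in the frame of dock below 0.016 m and horizontal distance between tote and dock below 0.02 m and x of tote_front in the frame of dock below -0.06 m and angle between the x axis of tote and the x axis of dock, either way round below 0.06 rad and angle between tote's own z axis and vertical below 0.04 rad and linear speed of tote below 0.01 m/s and contact force between the fingers and tote below 0.1 N); the robot touches nothing.
It fails at once if the loose tote is forced: more than 30 N between it and the docked tote or dock (contact force between tote and dock above 30 N).
It fails at once if the spool is moved more than 20 mm (distance of spool from where it was at the start of the episode above 0.02 m).
It fails at once if the carton is moved more than 20 mm (distance of carton from where it was at the start of the episode above 0.02 m).
It fails at once if the transformer is moved more than 20 mm (distance of transformer from where it was at the start of the episode above 0.02 m).
It also fails if it takes over 56 s, if anything falls off the work surface, if the arm or the gripper's body presses on something with over 40 N, if the wrist force passes 120 N, or if a joint passes its speed limit or range.

### The arm

A 6-joint arm with a two-finger parallel gripper is mounted at the origin on the work surface. World frame = base frame: x ahead of the robot, y to its left, z up, the work surface at z = 0. Lengths are in m, angles in rad, forces in N, time in s.
With the tool pointing down it reaches from about 0.35 to 0.975 m from the base axis. Payload 4.9 kg.
Tool frame: the origin (TCP) lies on the mounting face of the last link; the fingertips stand 173 mm ahead of it and the grasp point (between the pads) lies 155 mm ahead of it; x points along the fingers, z is the direction in which the jaws open and shut, and the axes are right-handed (so a half turn about x gives the same grasp; the last joint's range is limited). The gripper opens to 85 mm and grips with 20 to 120 N. Pads are 22 mm wide; open, the fingers measure 114 mm over their backs; the gripper's body (76 mm by 85 mm) begins 54 mm behind the grasp point. The pads swing forward as they close: fully open they stand 13 mm farther back than shut.
Start: joints at [-1.235, 0.053, 1.613, -0, 1.476, -0.119], TCP at [0.275, -0.561, 0.405] pointing down, gripper open.
Joint ranges: [-3.01, 3.01], [-1.01, 2.22], [0.06, 2.58], [-1.02, 4.17], [0.09, 2.62], [-3.14, 3.14]. Speed limits (rad/s): [2.57, 2.57, 3.14, 3.14, 3.14, 3.14].

### API

Orientations are given as a rotation vector (axis times angle).
In Python, from station import get_obs, get_image, get_calibration, finish_job, look_for, masks_of, tip_of gives the robot as it stands.
- The arm moves only by the tool carry_out, never from a script. Its argument "increments" is a list of rows, each a list of 3 entries, a list of its own where there are three numbers: the turn, a rotation vector about the world's x, y, z in units of 0.1 rad (1.0 is 0.1 rad), then the shift along the world's x, y, z in units of 20 mm (1.0 is 20 mm), then the opening, from 0 (shut) to 1 (fully open). A call has 1 to 8 rows; each row shifts and turns the pose as measured when the row begins; what a row does not reach is not made up. A row lasts 1/10 s, in which the tool goes at most 50 mm and 8.59 degrees, less where a joint would pass 70% of its speed; a pose out of reach is approached as far as the arm can. A call with a number of a shift or a turn outside -1 to 1 is refused whole. A call with a gripper value outside its range is refused whole. The fingers move at their own pace and stop on an object; "squeeze" is the grip in N (left out, the last holds). Time passes only in rows, so rows that do not move let the fingers close. It gives the time, the measured TCP pose, the force and the opening at its end, in the units of the state.
- get_obs(): the state, without advancing time (a new reading comes with each control period).
- get_image(name): name is "scene" or "top" or "wrist"; returns (picture, depth): 384x512x3 uint8, blue, green, red; 384x512 float32, m along the optical axis (not along the pixel's ray), 0 where there is no reading.
- get_calibration(name): a dict with "fx", "fy", "cx", "cy" (pixels), "position" and "orientation" of the camera in the world. Camera axes: x right, y down, z forward; pixel columns grow to the right and rows downward; lengths in m; the calibration is good to about 2 mm. The wrist camera is an equidistant fisheye: a pixel r from the principal point sees the ray r / f radians off the axis. A picture is of the moment at which its call begins: read the wrist's pose just before it. get_calibration takes no time and is no camera call; for the wrist camera it gives the pose at the moment of the call.
- finish_job(): hands the job in, once; it reports no verdict.
Trained networks look in the newest picture that a camera, given by its name, has taken for a name from the list of things; names that differ only in an ending like _2 or _b are one class to them, and where a whole thing is asked for, a point or a joint stands for the part that bears it (a point fixed in the world has none). Each returns a list of dicts, best first, with "p" (0 to 1); they miss things now and then, are a little off and sometimes report something else, mostly with a low value. They report only what shows in the picture. A call takes as long as a camera call.
- look_for(camera, query): "centre" ([column, row] in pixels, amid what is visible of it).
- masks_of(camera, query): "region" (384x512 bool, what is visible of it) and "centre" ([column, row] in pixels, amid what is visible of it).
- tip_of(camera, query): "centre" ([column, row] in pixels: a listed point, or the origin of a listed thing).
The state is a dict: "t": time; "q": joint angles; "dq": joint speeds; "effort": joint torques, N m; "tool_pos": TCP position; "tool_rot": TCP orientation; "contact_force": force on the tool from outside, world axes, zero at the start; "wrist_torque": the same for the moment, N m; "opening": finger opening in m.
Only numpy, scipy, OpenCV 4.12 (cv2) and the standard library are available. Lean on these libraries where they do the work, as an engineer would, in place of code of your own. Each camera call takes 0.05 s, during which the arm holds its last target.

## Working session

There is one attempt and no reset: what is moved stays moved. The work goes in short steps, Python scripts to look and compute and a tool call to move; the robot and the scene stay as the last step left them, time stands still between calls to the robot, and variables do not carry over. Pictures are saved under pics/ and viewed, and the job is handed in when it is done.

Besides the shell and the picture viewer there is one more tool, called after "Request:" in YAML: its name, and indented under it one key for each argument. carry_out: Moves the arm, as the interface text tells. Shifts and turns lie within -1 to 1; 1 stands for 20 mm of shift or 0.1 rad of turn. Its arguments: {"type":"object","properties":{"increments":{"type":"array","items":{"type":"array"}},"squeeze":{"type":"number"}},"required":["increments"]}

```bash
mkdir -p pics; ls
python3 - <<'E'
from station import *
import cv2
o=get_obs(); print({k:(v if not hasattr(v,'tolist') else v.tolist()) for k,v in o.items()})
for n in ("scene","top","wrist"):
    im,d=get_image(n); cv2.imwrite(f"pics/a_{n}.png",im); print(n,get_calibration(n))
E
```

```text
pics
{'t': 0.0, 'q': [-1.2350135175403472, 0.05335783364695848, 1.6143147951566172, 2.5666465253632696e-05, 1.476027025385582, -0.11902687020553951], 'dq': [-0.0006721007242513145, -0.0009006969703408336, -0.00014848800330861072, -0.001944115795616408, -0.0006035420303040274, -0.0007400285674500676], 'effort': [0.0012907068958156742, -39.36798334121704, -37.0175564289093, 9.759702379597002e-05, 0.007024332589935511, 9.780043228602153e-06], 'tool_pos': [0.2744531001775081, -0.5612085576849741, 0.4034496274815167], 'tool_rot': [0.8693115114665814, 1.3923451371132725, -0.8671144503349776], 'contact_force': [0.01912277846637445, -0.2163050447606047, -0.5205687841566831], 'wrist_torque': [-0.004476919720799338, -0.03137094564498124, -0.057315673877550544], 'opening': 0.08527892865733214}
scene {'fx': 357.7619041591907, 'fy': 357.7619041591907, 'cx': 250.23126896609642, 'cy': 191.19117104041166, 'position': array([ 1.2836592 , -0.58689242,  0.86018978]), 'orientation': array([-2.11988101, -0.93581349,  0.44312593])}
top {'fx': 485.2080076190384, 'fy': 485.2080076190384, 'cx': 254.3378685075164, 'cy': 193.93017921010824, 'position': array([ 0.4451259 , -0.00798131,  1.45906274]), 'orientation': array([-2.15421853,  2.16300838, -0.13534212])}
wrist {'fx': 297.3186396354542, 'fy': 297.3186396354542, 'cx': 254.45504025145726, 'cy': 191.76897966902857, 'position': array([ 0.33432929, -0.53091671,  0.37288379]), 'orientation': array([ 2.46456997, -1.53537198, -0.2112838 ])}
```

View pics/a_scene.png

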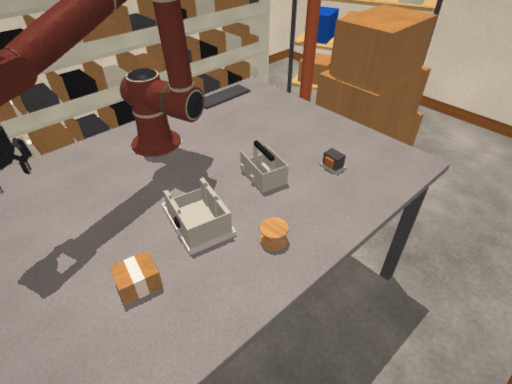

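View pics/a_top.png

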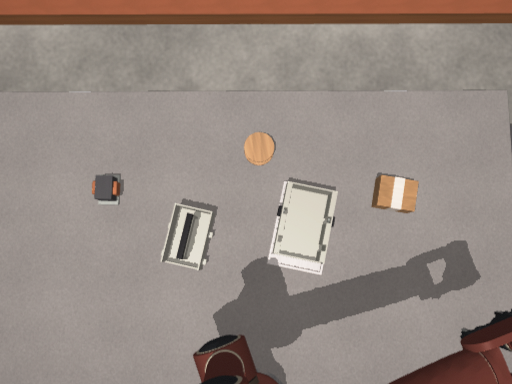

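```bash
cat > h.py <<'E'
import numpy as np, cv2
from scipy.spatial.transform import Rotation as R
from station import *
def cam(n):
    c=get_calibration(n); return c, R.from_rotvec(c['orientation']).as_matrix(), np.array(c['position'])
def cloud(n,d):
    c,Rm,p=cam(n); v,u=np.mgrid[0:384,0:512]
    P=np.stack([(u-c['cx'])/c['fx']*d,(v-c['cy'])/c['fy']*d,d],-1)@Rm.T+p
    return P
def ray_z(n,px,z):
    c,Rm,p=cam(n); r=Rm@np.array([(px[0]-c['cx'])/c['fx'],(px[1]-c['cy'])/c['fy'],1]); return p+r*(z-p[2])/r[2]
def proj(n,X):
    c,Rm,p=cam(n); q=(np.atleast_2d(X)-p)@Rm; return np.c_[q[:,0]/q[:,2]*c['fx']+c['cx'],q[:,1]/q[:,2]*c['fy']+c['cy']]
E
python3 - <<'E'
from h import *
im,d=get_image("top"); np.save('top_d.npy',d)
P=cloud("top",d)
for q,z in (("handle",.118),("tote_front",.04),("tote",0),("dock",0),("rim",.098),("channels",.098),("seat",.013),("spool",0),("carton",0),("transformer",0)):
    for r in tip_of("top",q)[:2]: print(q,round(r['p'],2),np.round(r['centre'],1),np.round(ray_z("top",r['centre'],z),4))
E
```

```text
handle 0.74 [185.  237.2] [0.4921 0.1806 0.118 ]
tote_front 0.62 [110.7 191.4] [0.6302 0.4123 0.04  ]
tote_front 0.6 [177.8 262.6] [0.4216 0.2114 0.04  ]
tote 0.58 [192.2 240.2] [0.4871 0.1755 0.    ]
dock 0.76 [301. 229.] [ 0.5193 -0.1508  0.    ]
dock 0.37 [304.8 232.5] [ 0.5088 -0.1621  0.    ]
rim 0.91 [302.7 225.7] [ 0.5235 -0.1462  0.098 ]
channels 0.82 [300.3 231. ] [ 0.5087 -0.1392  0.098 ]
seat 0.67 [299.6 225.7] [ 0.5285 -0.1456  0.013 ]
spool 0.92 [259.8 150.5] [ 0.76   -0.0284  0.    ]
carton 0.94 [394.2 191.8] [ 0.6308 -0.4354  0.    ]
transformer 0.83 [111.1 189.6] [0.641  0.4231 0.    ]
```

Run:
```python
import cv2,numpy as np
im=cv2.imread('pics/a_top.png')
a=cv2.resize(im[190:285,150:250],None,fx=5,fy=5,interpolation=cv2.INTER_CUBIC)
b=cv2.resize(im[170:285,255:350],None,fx=5,fy=5,interpolation=cv2.INTER_CUBIC)
cv2.imwrite('pics/b1.png',a);cv2.imwrite('pics/b2.png',b)
```

```text
(no output)
```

View pics/b1.png

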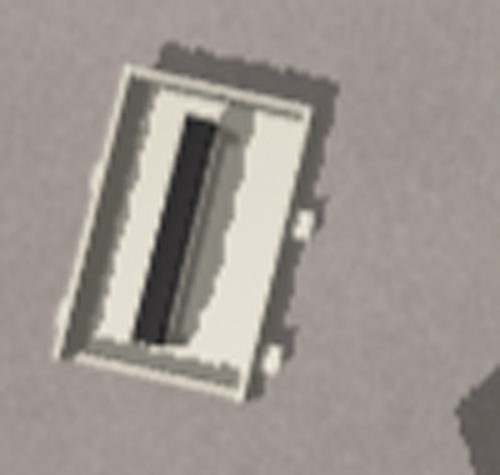

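View pics/b2.png

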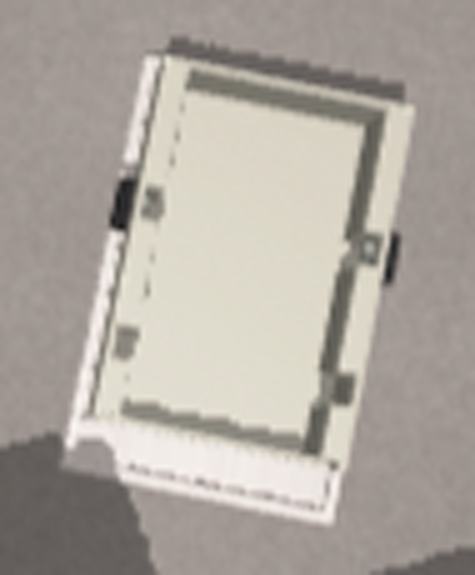

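Run:
```python
from h import *
im=cv2.imread('pics/a_scene.png')
a=cv2.resize(im[140:255,155:295],None,fx=5,fy=5,interpolation=cv2.INTER_CUBIC)
cv2.imwrite('pics/b3.png',a)
d=np.load('top_d.npy'); P=cloud("top",d)
im=np.zeros((384,512,3),np.uint8); z=np.clip(P[...,2]/.14*255,0,255).astype(np.uint8)
c=cv2.applyColorMap(z,cv2.COLORMAP_JET)
cv2.imwrite('pics/b4.png',cv2.resize(c[170:285,150:350],None,fx=4,fy=4,interpolation=cv2.INTER_NEAREST))
```

```text
(no output)
```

View pics/b3.png

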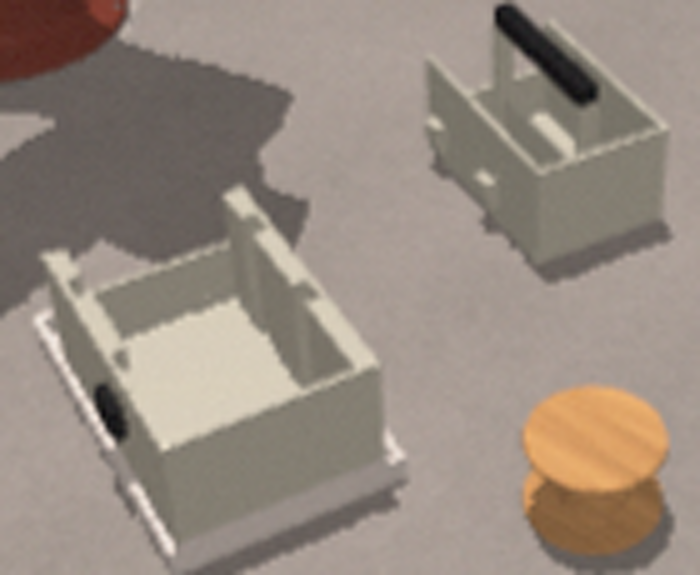

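View pics/b4.png

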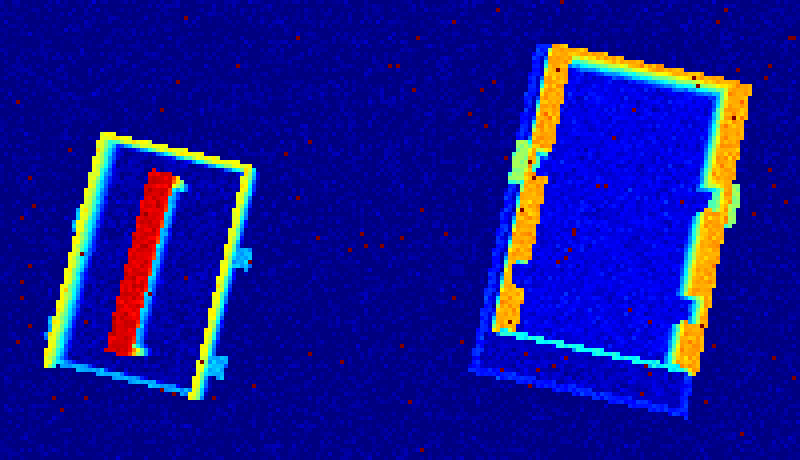

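```bash
cat >> h.py <<'E'
def edgefit(P,m,dirs=None):
    pts=P[m][:,:2]
    r=cv2.minAreaRect(pts.astype(np.float32)); return r
E
python3 - <<'E'
from h import *
Ds=[]
for i in range(4):
    im,d=get_image("top"); Ds.append(d)
D=np.stack(Ds); D[D==0]=np.nan; d=np.nanmedian(D,0); np.save('top_d.npy',d)
P=cloud("top",d); Z=P[...,2]
def reg(c0,c1,r0,r1,z0,z1):
    m=np.zeros(Z.shape,bool); m[r0:r1,c0:c1]=1; m&=(Z>z0)&(Z<z1); return m
print('bench z',np.nanmedian(Z[280:320,100:150]),np.nanmedian(Z[120:160,320:360]))
for name,a in (('bar',(150,225,195,280,.105,.14)),('toterim',(150,225,195,280,.078,.092)),('dip',(150,225,195,280,.032,.046)),
  ('dockrim',(262,345,170,280,.09,.106)),('dockdip',(262,345,170,280,.046,.06)),('dockfloor',(262,345,170,280,.008,.0155)),('lip',(262,345,170,280,.016,.026))):
    m=reg(*a); p=P[m]; print(name,m.sum(),'medz',np.median(p[:,2]).round(4),'mean',p.mean(0).round(4))
    _,_,vt=np.linalg.svd(p[:,:2]-p[:,:2].mean(0),full_matrices=False); v=vt[0]*np.sign(vt[0][0]); 
    print('   dir',np.rad2deg(np.arctan2(v[1],v[0])).round(2),'rect',cv2.minAreaRect(p[:,:2].astype(np.float32)))
o=get_obs(); M=R.from_rotvec(o['tool_rot']).as_matrix(); print(M.round(3))
E
```

```text
bench z 0.0005868193603640881 0.0014557688432751403
bar 310 medz 0.1275 mean [0.4971 0.1808 0.1268]
   dir -13.14 rect ((0.49773651361465454, 0.1815851330757141), (0.01644204743206501, 0.12742367386817932), 76.83954620361328)
toterim 277 medz 0.0854 mean [0.5132 0.1795 0.0851]
   dir -18.09 rect ((0.4977187514305115, 0.1816175878047943), (0.11068727821111679, 0.16944822669029236), 77.03699493408203)
dip 244 medz 0.0407 mean [0.4788 0.1822 0.0403]
   dir -8.49 rect ((0.49585989117622375, 0.1819823533296585), (0.13147899508476257, 0.16606630384922028), 76.98575592041016)
dockrim 797 medz 0.099 mean [ 0.5481 -0.1589  0.0987]
   dir -3.73 rect ((0.5357692241668701, -0.15425559878349304), (0.14416050910949707, 0.2076053023338318), 77.98857116699219)
dockdip 148 medz 0.0539 mean [ 0.5021 -0.1579  0.0536]
   dir -15.64 rect ((0.5350688695907593, -0.14657515287399292), (0.14711648225784302, 0.20767046511173248), 79.86107635498047)
dockfloor 2374 medz 0.0134 mean [ 0.5188 -0.1511  0.013 ]
   dir -11.67 rect ((0.5267754197120667, -0.1457391381263733), (0.15089137852191925, 0.2455361783504486), 81.4434585571289)
lip 699 medz 0.0182 mean [ 0.5152 -0.1392  0.019 ]
   dir -6.62 rect ((0.5252667665481567, -0.15182337164878845), (0.1616082787513733, 0.24931806325912476), 78.00032806396484)
[[-0.     0.898  0.439]
 [ 0.     0.439 -0.898]
 [-1.     0.    -0.   ]]
```

The pictures show both dipped ends (light-blue edges, about 40 and 53 mm high) at the image's lower end, towards the base. The loose tote's ribs and the dock's channels are offset that way too. So the tote already faces the way the dock does, and half a turn would make it stack. I'll grasp it as it stands and check this again when it is closer.

Request:
carry_out:
  increments:
    - [[0,0,-0.18],[0.3,1,0],1]
    - [[0,0,-0.18],[0.3,1,0],1]
    - [[0,0,-0.18],[0.3,1,0],1]
    - [[0,0,-0.18],[0.3,1,0],1]
    - [[0,0,-0.18],[0.3,1,0],1]
    - [[0,0,-0.18],[0.3,1,0],1]
    - [[0,0,-0.18],[0.3,1,0],1]
    - [[0,0,-0.18],[0.3,1,0],1]

```text
t: 1.7
tool_pos: [0.3226, -0.3976, 0.4048]
tool_rot: [0.984, 1.336, -0.985]
contact_force: [-0.4, 0.1, -0.2]
opening: 0.0855
```

Request:
carry_out:
  increments:
    - [[0,0,-0.18],[0.3,1,0],1]
    - [[0,0,-0.18],[0.3,1,0],1]
    - [[0,0,-0.18],[0.3,1,0],1]
    - [[0,0,-0.18],[0.3,1,0],1]
    - [[0,0,-0.18],[0.3,1,0],1]
    - [[0,0,-0.18],[0.3,1,0],1]
    - [[0,0,-0.18],[0.3,1,0],1]
    - [[0,0,-0.18],[0.3,1,0],1]

```text
t: 2.5
tool_pos: [0.3716, -0.2305, 0.406]
tool_rot: [1.097, 1.272, -1.098]
contact_force: [0.3, 0.6, -0.7]
opening: 0.0856
```

Request:
carry_out:
  increments:
    - [[0,0,-0.18],[0.3,1,0],1]
    - [[0,0,-0.18],[0.3,1,0],1]
    - [[0,0,-0.18],[0.3,1,0],1]
    - [[0,0,-0.18],[0.3,1,0],1]
    - [[0,0,-0.18],[0.3,1,0],1]
    - [[0,0,-0.18],[0.3,1,0],1]
    - [[0,0,-0.18],[0.3,1,0],1]
    - [[0,0,-0.18],[0.3,1,0],1]

```text
t: 3.3
tool_pos: [0.4202, -0.0633, 0.4075]
tool_rot: [1.209, 1.2, -1.209]
contact_force: [-0.8, -0.5, -0.3]
opening: 0.0852
```

Request:
carry_out:
  increments:
    - [[0,0,-0.18],[0.3,1,0],1]
    - [[0,0,-0.18],[0.3,1,0],1]
    - [[0,0,-0.18],[0.3,1,0],1]
    - [[0,0,-0.18],[0.3,1,0],1]
    - [[0,0,-0.18],[0.3,1,0],1]
    - [[0,0,-0.18],[0.3,1,0],1]
    - [[0,0,-0.18],[0.3,1,0],1]
    - [[0,0,-0.18],[0.3,1,0],1]

```text
t: 4.1
tool_pos: [0.4689, 0.1041, 0.4091]
tool_rot: [1.319, 1.121, -1.315]
contact_force: [-0.0, 0.7, -0.3]
opening: 0.0854
```

Request:
carry_out:
  increments:
    - [[0,0,-0.25],[0.35,0.9,0],1]
    - [[0,0,-0.25],[0.35,0.9,0],1]
    - [[0,0,-0.25],[0.35,0.9,0],1]
    - [[0,0,-0.2],[0.35,0.9,0],1]
    - [[0,0,0],[0,0,0],1]

```text
t: 4.6
tool_pos: [0.4978, 0.1812, 0.4097]
tool_rot: [1.388, 1.069, -1.384]
contact_force: [-0.2, -1.1, 0.3]
opening: 0.0855
```

```bash
cat >> h.py <<'E'
def yawz():
    o=get_obs(); M=R.from_rotvec(o['tool_rot']).as_matrix(); print('t',o['t'],'pos',np.round(o['tool_pos'],4),'yaw z',np.rad2deg(np.arctan2(M[1,2],M[0,2])).round(2),'x axis',M[:,0].round(4),'F',np.round(o['contact_force'],2),'T',np.round(o['wrist_torque'],2),'op',round(o['opening'],4),'q6',round(o['q'][5],2)); return o,M
E
python3 - <<'E'
from h import *
yawz()
im,d=get_image("wrist"); cv2.imwrite('pics/w1.png',im)
E
```

```text
t 4.6 pos [0.4978 0.1812 0.4097] yaw z -104.15 x axis [ 0.0098 -0.0083 -0.9999] F [-0.15 -1.08  0.28] T [ 0.01 -0.    0.02] op 0.0855 q6 2.03
```

View pics/w1.png

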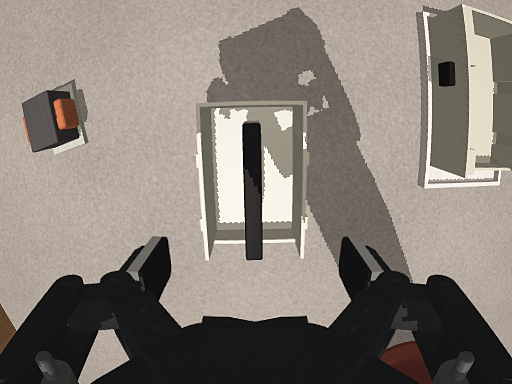

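Request:
carry_out:
  increments:
    - [[0.08,0.1,0.2],[0,0,-0.3],1]
    - [[0,0,0],[0,0,-1],1]
    - [[0,0,0],[0,0,-1],1]
    - [[0,0,0],[0,0,-1],1]
    - [[0,0,0],[0,0,-1],1]
    - [[0,0,0],[0,0,-1],1]
    - [[0,0,0],[0,0,0],1]

```text
t: 5.35
tool_pos: [0.4954, 0.1751, 0.2992]
tool_rot: [1.372, 1.095, -1.375]
contact_force: [0.1, 1.7, -0.1]
opening: 0.0857
```

Run:
```python
from h import *
yawz()
im,d=get_image("wrist"); cv2.imwrite('pics/w2.png',im)
```

```text
t 5.35 pos [0.4954 0.1751 0.2992] yaw z -102.9 x axis [-2.e-03 -1.e-04 -1.e+00] F [ 0.13  1.73 -0.14] T [-0.03  0.02 -0.01] op 0.0857 q6 1.99
```

View pics/w2.png

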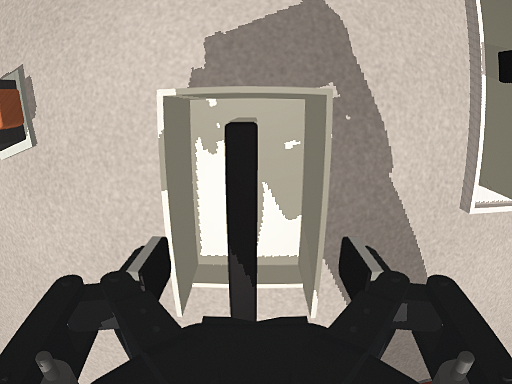

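Request:
carry_out:
  increments:
    - [[0,0,0],[0.12,0.32,0],1]
    - [[0,0,0],[0,0,-0.6],1]
    - [[0,0,0],[0,0,-0.6],1]
    - [[0,0,0],[0,0,0],1]

```text
t: 5.8
tool_pos: [0.4999, 0.1818, 0.2794]
tool_rot: [1.379, 1.091, -1.366]
contact_force: [0.0, -0.6, -0.7]
opening: 0.0853
```

Run:
```python
from h import *
yawz()
```

```text
t 5.8 pos [0.4999 0.1818 0.2794] yaw z -102.91 x axis [ 0.0074  0.002  -1.    ] F [ 0.02 -0.62 -0.72] T [-0.01 -0.03  0.05] op 0.0853 q6 2.0
```

Request:
carry_out:
  increments:
    - [[0,0.07,0],[-0.1,0,-0.3],1]
    - [[0,0,0],[0,0,0],1]
    - [[0,0,0],[0,0,0],0]
    - [[0,0,0],[0,0,0],0]
    - [[0,0,0],[0,0,0],0]
    - [[0,0,0],[0,0,0],0]
    - [[0,0,0],[0,0,0],0]
    - [[0,0,0],[0,0,0],0]
  squeeze: 50

```text
t: 6.6
tool_pos: [0.498, 0.1817, 0.2737]
tool_rot: [1.374, 1.095, -1.372]
contact_force: [0.7, -0.9, -2.0]
opening: 0.0152
```

Run:
```python
from h import *
yawz()
```

```text
t 6.6 pos [0.498  0.1817 0.2737] yaw z -102.89 x axis [ 9.0e-04  1.2e-03 -1.0e+00] F [ 0.66 -0.93 -1.97] T [ 0.06 -0.11  0.  ] op 0.0152 q6 2.0
```

Request:
carry_out:
  increments:
    - [[0,0,0],[0,0,0.5],0]
    - [[0,0,0],[0,0,1],0]
    - [[0,0,0],[0,0,1],0]
    - [[0,0,0],[0,0,1],0]
    - [[0,0,0],[0,0,1],0]
    - [[0,0,0],[0,0,1],0]
    - [[0,0,0],[0,0,0.5],0]
    - [[0,0,0],[0,0,0],0]

```text
t: 7.4
tool_pos: [0.4939, 0.1812, 0.3931]
tool_rot: [1.365, 1.103, -1.384]
contact_force: [0.6, 0.5, -4.3]
opening: 0.015
```

Run:
```python
from h import *
yawz()
im,d=get_image("scene"); cv2.imwrite('pics/s2.png',im)
```

```text
t 7.4 pos [0.4939 0.1812 0.3931] yaw z -102.88 x axis [-1.390e-02 -3.000e-04 -9.999e-01] F [ 0.65  0.45 -4.27] T [0.   0.03 0.02] op 0.015 q6 2.0
```

View pics/s2.png

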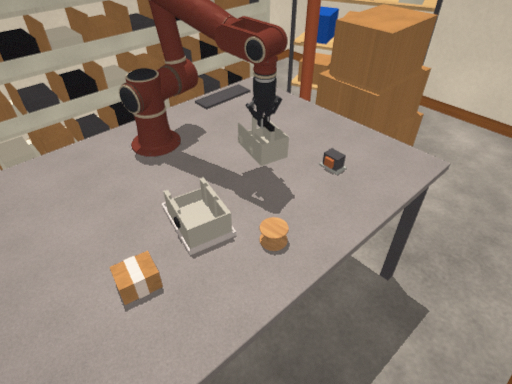

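Request:
carry_out:
  increments:
    - [[0,-0.07,0],[0,0,0.7],0]
    - [[0,-0.07,0],[0.05,-0.5,0.8],0]
    - [[0,0,0],[0.1,-1,0],0]
    - [[0,0,0],[0.13,-1,0],0]
    - [[0,0,0],[0.13,-1,0],0]
    - [[0,0,0],[0.13,-1,0],0]
    - [[0,0,0],[0.13,-1,0],0]
    - [[0,0,0],[0.13,-1,0],0]

```text
t: 8.25
tool_pos: [0.5089, 0.045, 0.4255]
tool_rot: [1.365, 1.095, -1.374]
contact_force: [0.7, -0.6, -3.2]
opening: 0.0151
```

Request:
carry_out:
  increments:
    - [[0,0,0.05],[0.13,-1,0],0]
    - [[0,0,0.05],[0.13,-1,0],0]
    - [[0,0,0.05],[0.13,-1,0],0]
    - [[0,0,0],[0.13,-1,0],0]
    - [[0,0,0],[0.13,-1,0],0]
    - [[0,0,0],[0.13,-1,0],0]
    - [[0,0,0],[0.13,-1,0],0]
    - [[0,0,0],[0,-0.5,0],0]

```text
t: 9.05
tool_pos: [0.5259, -0.1175, 0.4312]
tool_rot: [1.355, 1.096, -1.366]
contact_force: [0.7, -0.4, -4.3]
opening: 0.0151
```

Run:
```python
from h import *
yawz()
```

```text
t 9.05 pos [ 0.5259 -0.1175  0.4312] yaw z -102.02 x axis [-8.0e-04 -8.7e-03 -1.0e+00] F [ 0.67 -0.43 -4.34] T [ 0.07 -0.03 -0.06] op 0.0151 q6 1.42
```

Request:
carry_out:
  increments:
    - [[0.04,0,0],[0.2,-0.7,0],0]
    - [[0.04,0,0],[0.2,-0.7,0],0]
    - [[0,0,0],[0.1,-0.4,-0.5],0]
    - [[0,0,0],[0,0,-0.5],0]
    - [[0,0,0],[0,0,-0.5],0]
    - [[0,0,0],[0,0,0],0]

```text
t: 9.65
tool_pos: [0.5361, -0.1569, 0.3983]
tool_rot: [1.363, 1.105, -1.364]
contact_force: [-0.8, 1.1, -4.9]
opening: 0.0154
```

Run:
```python
from h import *
yawz()
im,d=get_image("wrist"); cv2.imwrite('pics/w3.png',im)
im,d=get_image("top"); np.save('top2.npy',d); cv2.imwrite('pics/t3.png',cv2.resize(im[150:300,235:370],None,fx=4,fy=4,interpolation=cv2.INTER_CUBIC))
```

```text
t 9.65 pos [ 0.5361 -0.1569  0.3983] yaw z -102.08 x axis [-0.0025  0.0017 -1.    ] F [-0.79  1.09 -4.94] T [-0.03 -0.04  0.01] op 0.0154 q6 1.36
```

View pics/w3.png

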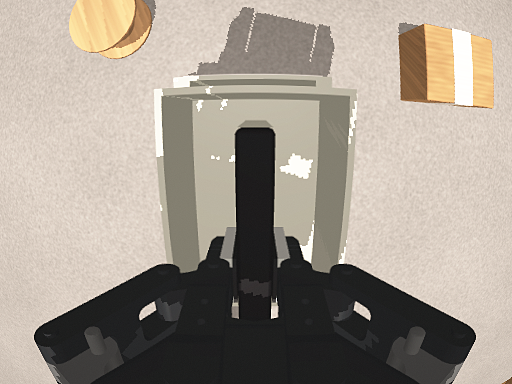

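View pics/t3.png

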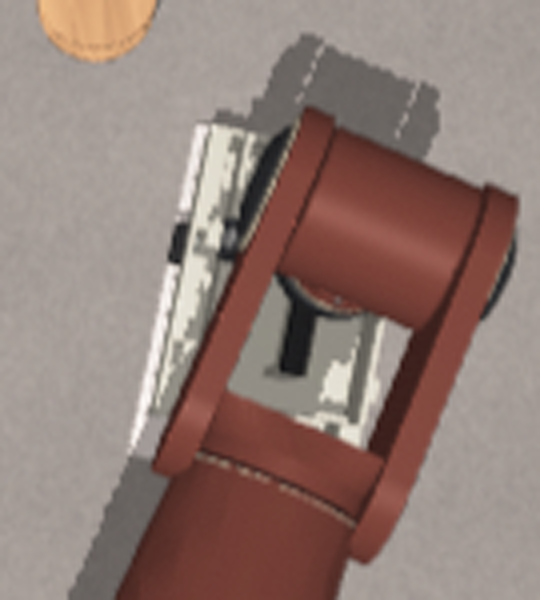

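```bash
cat >> h.py <<'E'
def wcloud(d):
    c,Rm,p=cam("wrist"); v,u=np.mgrid[0:384,0:512]
    x=(u-c['cx'])/c['fx']; y=(v-c['cy'])/c['fy']; th=np.hypot(x,y)+1e-9
    k=np.tan(th)/th
    return np.stack([x*k*d,y*k*d,d],-1)@Rm.T+p
def todock(P,c=(0.5358,-0.1543),yaw=-12.0):
    a=np.deg2rad(yaw); X=P[...,0]-c[0]; Y=P[...,1]-c[1]
    return np.stack([X*np.cos(a)+Y*np.sin(a),-X*np.sin(a)+Y*np.cos(a),P[...,2]],-1)
E
python3 - <<'E'
from h import *
o,M=yawz(); g=o['tool_pos']+.155*M[:,0]; print('grasp',todock(g))
D=[];S=[]
for i in range(3):
    im,d=get_image("wrist"); D.append(d)
    im,d2=get_image("scene"); S.append(d2)
cv2.imwrite('pics/s3.png',cv2.resize(im[130:260,150:300],None,fx=5,fy=5,interpolation=cv2.INTER_CUBIC))
np.save('w.npy',D);np.save('s.npy',S)
def med(D):
    D=np.array(D,float); D[D==0]=np.nan; return np.nanmedian(D,0)
for nm,Q in (('wrist',todock(wcloud(med(D)))),('scene',todock(cloud('scene',med(S))))):
    Q=Q[np.isfinite(Q).all(-1)]
    Q=Q[(abs(Q[:,0])<.13)&(abs(Q[:,1])<.09)&(Q[:,2]>.05)]
    print(nm,len(Q))
    print(' zhist',[(round(a,3),int(n)) for n,a in zip(*np.histogram(Q[:,2],np.arange(.05,.26,.005)))])
    for lab,z in (('dockrim',.0985),('loose rim',.210)):
        q=Q[abs(Q[:,2]-z)<.005]; 
        for s in (-1,1):
            w=q[(q[:,1]*s>.045)&(abs(q[:,0])<.095)]
            if len(w)>5: print(' ',lab,s,len(w),'y pct',np.percentile(w[:,1],[2,10,50,90,98]).round(4),'z',np.median(w[:,2]).round(4),'x',w[:,0].min().round(3),w[:,0].max().round(3))
        w=q[(abs(q[:,1])<.045)&(q[:,0]>.06)]
        if len(w)>5: print(' ',lab,'end',len(w),np.percentile(w[:,0],[2,10,50,90,98]).round(4))
E
```

```text
t 9.75 pos [ 0.5364 -0.1569  0.4002] yaw z -102.07 x axis [ 1.e-04  5.e-04 -1.e+00] F [-0.05  1.27 -4.06] T [ 0.02  0.01 -0.01] op 0.0152 q6 1.36
grasp [ 0.00115195 -0.00236914  0.24519743]
wrist 78259
 zhist [(np.float64(0.05), 1), (np.float64(0.055), 1), (np.float64(0.06), 1), (np.float64(0.065), 40), (np.float64(0.07), 58), (np.float64(0.075), 60), (np.float64(0.08), 41), (np.float64(0.085), 81), (np.float64(0.09), 10), (np.float64(0.095), 909), (np.float64(0.1), 6), (np.float64(0.105), 0), (np.float64(0.11), 0), (np.float64(0.115), 0), (np.float64(0.12), 0), (np.float64(0.125), 0), (np.float64(0.13), 12791), (np.float64(0.135), 514), (np.float64(0.14), 450), (np.float64(0.145), 467), (np.float64(0.15), 643), (np.float64(0.155), 540), (np.float64(0.16), 571), (np.float64(0.165), 708), (np.float64(0.17), 590), (np.float64(0.175), 773), (np.float64(0.18), 687), (np.float64(0.185), 872), (np.float64(0.19), 778), (np.float64(0.195), 942), (np.float64(0.2), 807), (np.float64(0.205), 963), (np.float64(0.21), 4442), (np.float64(0.215), 33), (np.float64(0.22), 0), (np.float64(0.225), 33),
[... 1418 characters left out ...]
np.float64(0.215), 16), (np.float64(0.22), 7), (np.float64(0.225), 9), (np.float64(0.23), 11), (np.float64(0.235), 18), (np.float64(0.24), 26), (np.float64(0.245), 31), (np.float64(0.25), 71)]
  dockrim -1 191 y pct [-0.071  -0.0706 -0.0645 -0.0577 -0.0564] z 0.0977 x -0.095 0.094
  dockrim 1 53 y pct [0.058  0.0587 0.0655 0.0714 0.0729] z 0.0974 x 0.044 0.095
  dockrim end 59 [0.0975 0.0985 0.1009 0.1031 0.1035]
  loose rim -1 95 y pct [-0.0571 -0.0568 -0.0555 -0.052  -0.0467] z 0.2124 x -0.085 0.086
  loose rim 1 85 y pct [0.0468 0.0489 0.05   0.0528 0.0535] z 0.2118 x -0.065 0.085
  loose rim end 115 [0.0619 0.0645 0.0837 0.0853 0.0858]<stdin>:10: RuntimeWarning: All-NaN slice encountered
```

View pics/s3.png

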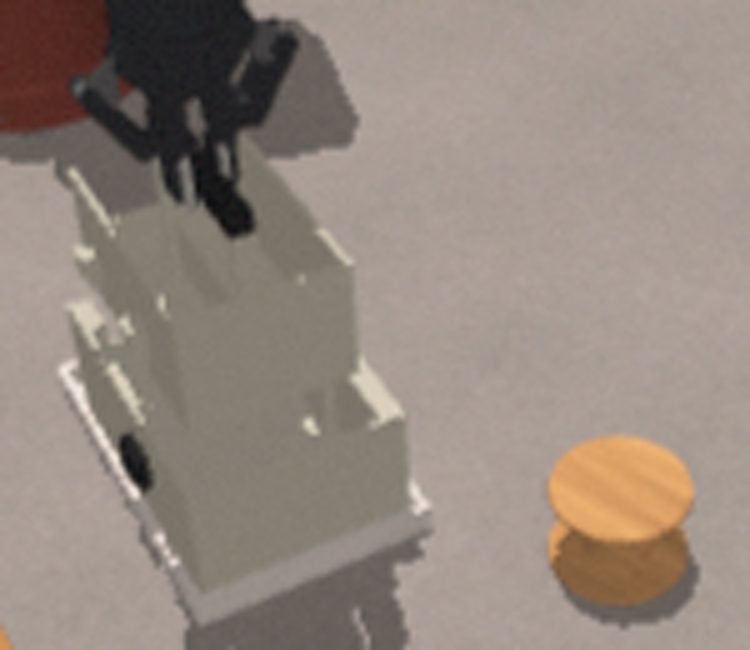

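Request:
carry_out:
  increments:
    - [[0,0,0],[-0.03,0.13,0],0]
    - [[0,0,0],[0,0,0],0]

```text
t: 10.25
tool_pos: [0.5361, -0.1545, 0.4028]
tool_rot: [1.364, 1.098, -1.36]
contact_force: [0.1, 0.1, -4.2]
opening: 0.0152
```

```bash
cat > rel.py <<'E'
from h import *
import warnings; warnings.filterwarnings('ignore')
def rel(n=3):
    o,M=yawz(); g=o['tool_pos']+.155*M[:,0]; print('grasp',todock(g).round(4))
    zt=o['tool_pos'][2]-.2737+.085
    D=[get_image("wrist")[1] for i in range(n)]
    D=np.array(D,float); D[D==0]=np.nan
    Q=todock(wcloud(np.nanmedian(D,0))); Q=Q[np.isfinite(Q).all(-1)]
    for lab,z,ex in (('dockrim',.0985,.107),('loose',zt+.002,.088)):
        q=Q[abs(Q[:,2]-z)<.004]
        e=q[(abs(q[:,1])<.045)&(abs(q[:,0]-ex+.007)<.009)]
        if len(e)<20: print(lab,'few'); continue
        s=np.polyfit(e[:,1],e[:,0],1); 
        w=q[(abs(q[:,1])>.045)&(abs(q[:,1])<.08)&(q[:,0]<ex)&(q[:,0]>-.03)]
        print(lab,'endx',np.percentile(e[:,0],[3,97]).round(4),'yaw deg',np.rad2deg(-s[0]).round(2),'y',np.percentile(w[:,1],[1,99]).round(4),'z',np.median(w[:,2]).round(4),
          'roll',np.rad2deg(np.polyfit(w[:,1],w[:,2],1)[0]).round(2),'pitch',np.rad2deg(np.polyfit(w[:,0],w[:,2],1)[0]).round(2))
    return o
if __name__=='__main__': rel()
E
python3 rel.py
```

```text
t 10.25 pos [ 0.5361 -0.1545  0.4028] yaw z -102.08 x axis [ 0.0041 -0.0013 -1.    ] F [ 0.15  0.08 -4.15] T [-0.01  0.02  0.05] op 0.0152 q6 1.37
grasp [ 1.000e-03 -2.000e-04  2.478e-01]
dockrim endx [0.0962 0.1   ] yaw deg 0.0 y [-0.0717  0.071 ] z 0.0978 roll -0.09 pitch 0.2
loose endx [0.0778 0.0818] yaw deg -0.02 y [-0.0557  0.0542] z 0.214 roll -0.35 pitch 0.23
```

Request:
carry_out:
  increments:
    - [[0.01,0.03,0],[0,0,-0.5],0]
    - [[0,0,0],[0,0,-0.5],0]
    - [[0,0,0],[0,0,-0.5],0]
    - [[0,0,0],[0,0,-0.3],0]
    - [[0,0,0],[0,0,0],0]

```text
t: 10.9
tool_pos: [0.5356, -0.1547, 0.3619]
tool_rot: [1.363, 1.103, -1.364]
contact_force: [0.2, -0.7, -4.3]
opening: 0.0151
```

```bash
python3 rel.py
```

```text
t 10.9 pos [ 0.5356 -0.1547  0.3619] yaw z -102.11 x axis [-1.7e-03  4.0e-04 -1.0e+00] F [ 0.21 -0.72 -4.3 ] T [ 0.02  0.01 -0.04] op 0.0151 q6 1.37
grasp [-0.0003 -0.0004  0.2069]
dockrim endx [0.0972 0.101 ] yaw deg 0.09 y [-0.0712  0.0703] z 0.0982 roll 0.69 pitch 1.67
loose endx [0.0773 0.0813] yaw deg -0.04 y [-0.0558  0.0541] z 0.1751 roll -0.3 pitch 0.17
```

Request:
carry_out:
  increments:
    - [[0,0,0],[0.03,0.01,-0.2],0]
    - [[0,0,0],[0,0,-0.2],0]
    - [[0,0,0],[0,0,-0.2],0]
    - [[0,0,0],[0,0,0],0]

```text
t: 11.45
tool_pos: [0.5379, -0.1552, 0.3569]
tool_rot: [1.365, 1.094, -1.358]
contact_force: [-0.6, 0.3, -4.3]
opening: 0.0152
```

```bash
python3 rel.py
```

```text
t 11.45 pos [ 0.5379 -0.1552  0.3569] yaw z -102.11 x axis [ 0.0076 -0.0036 -1.    ] F [-0.59  0.32 -4.3 ] T [0.17 0.24 0.09] op 0.0152 q6 1.37
grasp [ 0.0035 -0.0008  0.2019]
dockrim endx [0.0963 0.1005] yaw deg -0.02 y [-0.0712  0.0708] z 0.0978 roll -0.03 pitch -0.45
loose endx [0.0808 0.0848] yaw deg -0.03 y [-0.0562  0.0538] z 0.1681 roll -0.31 pitch 0.29
```

Request:
carry_out:
  increments:
    - [[0.036,0.076,0],[-0.11,0.06,0],0]
    - [[0,0,0],[0,0,0],0]

```text
t: 11.8
tool_pos: [0.5357, -0.1541, 0.3564]
tool_rot: [1.363, 1.1, -1.363]
contact_force: [-0.3, -0.1, -4.5]
opening: 0.015
```

```bash
python3 rel.py
```

```text
t 11.8 pos [ 0.5357 -0.1541  0.3564] yaw z -102.12 x axis [ 1.2e-03 -9.0e-04 -1.0e+00] F [-0.34 -0.15 -4.51] T [ 0.04  0.03 -0.04] op 0.015 q6 1.37
grasp [1.000e-04 1.000e-04 2.014e-01]
dockrim endx [0.0962 0.1004] yaw deg 0.21 y [-0.0714  0.0709] z 0.0979 roll -0.05 pitch -0.53
loose endx [0.0769 0.0809] yaw deg -0.06 y [-0.0553  0.0548] z 0.1675 roll -0.34 pitch 0.09
```

Request:
carry_out:
  increments:
    - [[0,0,0],[0.01,0,-0.15],0]
    - [[0,0,0],[0,0,-0.15],0]
    - [[0,0,0],[0,0,0],0]

```text
t: 12.25
tool_pos: [0.5357, -0.154, 0.3482]
tool_rot: [1.363, 1.102, -1.364]
contact_force: [-0.0, 1.5, -4.6]
opening: 0.0153
```

```bash
python3 rel.py
```

```text
t 12.25 pos [ 0.5357 -0.154   0.3482] yaw z -102.12 x axis [-9.e-04  1.e-04 -1.e+00] F [-0.02  1.53 -4.55] T [-0.03  0.04  0.01] op 0.0153 q6 1.37
grasp [-0.0003  0.0003  0.1932]
dockrim endx [0.0965 0.1006] yaw deg 0.28 y [-0.0716  0.071 ] z 0.0986 roll -0.07 pitch -0.06
loose endx [0.0767 0.0807] yaw deg -0.05 y [-0.055   0.0549] z 0.1603 roll -0.32 pitch 0.04
```

Request:
carry_out:
  increments:
    - [[0,0,0],[0,0,-0.25],0]
    - [[0,0,0],[0,0,-0.25],0]
    - [[0,0,0],[0,0,-0.25],0]
    - [[0,0,0],[0,0,0],0]

```text
t: 12.8
tool_pos: [0.5359, -0.1541, 0.333]
tool_rot: [1.363, 1.101, -1.363]
contact_force: [0.7, -0.4, -3.8]
opening: 0.0149
```

```bash
python3 rel.py
```

```text
t 12.8 pos [ 0.5359 -0.1541  0.333 ] yaw z -102.11 x axis [ 7.e-04 -6.e-04 -1.e+00] F [ 0.74 -0.42 -3.82] T [ 0.01  0.05 -0.  ] op 0.0149 q6 1.37
grasp [0.0002 0.0002 0.178 ]
dockrim endx [0.0966 0.1008] yaw deg -0.01 y [-0.0725  0.0716] z 0.0988 roll -0.03 pitch 0.07
loose endx [0.0776 0.0816] yaw deg -0.05 y [-0.0552  0.0547] z 0.1455 roll -0.32 pitch 0.2
```

Request:
carry_out:
  increments:
    - [[0,0,0],[0,0,-0.2],0]
    - [[0,0,0],[0,0,-0.2],0]
    - [[0,0,0],[0,0,-0.1],0]

```text
t: 13.25
tool_pos: [0.5365, -0.1543, 0.3246]
tool_rot: [1.364, 1.097, -1.361]
contact_force: [0.1, -0.1, -4.7]
opening: 0.015
```

Request:
carry_out:
  increments:
    - [[0,0,0],[0,0,-0.12],0]
    - [[0,0,0],[0,0,-0.12],0]

```text
t: 13.45
tool_pos: [0.5365, -0.1543, 0.3193]
tool_rot: [1.364, 1.097, -1.361]
contact_force: [-1.1, -0.9, -4.8]
opening: 0.0153
```

Request:
carry_out:
  increments:
    - [[0,0,0],[0,0,-0.12],0]
    - [[0,0,0],[0,0,-0.12],0]

```text
t: 13.65
tool_pos: [0.5368, -0.1543, 0.3153]
tool_rot: [1.364, 1.097, -1.36]
contact_force: [-3.1, 0.6, 6.8]
opening: 0.0152
```

```bash
python3 rel.py
```

```text
t 13.65 pos [ 0.5368 -0.1543  0.3153] yaw z -102.11 x axis [ 0.0051 -0.0021 -1.    ] F [-3.05  0.61  6.8 ] T [0.37 0.57 0.09] op 0.0152 q6 1.37
grasp [0.0019 0.     0.1603]
dockrim endx [0.0961 0.1   ] yaw deg 0.0 y [-0.0721  0.0715] z 0.0979 roll -0.06 pitch -0.09
loose endx [0.0786 0.0826] yaw deg -0.04 y [-0.0552  0.0548] z 0.1266 roll -0.24 pitch 0.12
```

Request:
carry_out:
  increments:
    - [[0.02,0.05,0],[-0.05,0.01,-0.03],0]
    - [[0,0,0],[0,0,-0.1],0]

```text
t: 14.0
tool_pos: [0.5367, -0.1545, 0.3147]
tool_rot: [1.364, 1.097, -1.36]
contact_force: [-3.2, 1.8, 6.7]
opening: 0.0152
```

```bash
python3 -c "
from h import *
yawz()"
```

```text
t 14.0 pos [ 0.5367 -0.1545  0.3147] yaw z -102.11 x axis [ 0.0052 -0.0022 -1.    ] F [-3.18  1.8   6.71] T [0.24 0.39 0.08] op 0.0152 q6 1.37
```

Request:
carry_out:
  increments:
    - [[0.02,0.05,0],[-0.06,0.02,-0.18],0]
    - [[0,0,0],[0,0,-0.18],0]

```text
t: 14.2
tool_pos: [0.5368, -0.1547, 0.312]
tool_rot: [1.364, 1.095, -1.359]
contact_force: [-4.9, 1.9, 9.8]
opening: 0.0154
```

```bash
python3 -c "
from h import *
yawz()"
```

```text
t 14.2 pos [ 0.5368 -0.1547  0.312 ] yaw z -102.09 x axis [ 0.0059 -0.0031 -1.    ] F [-4.95  1.93  9.8 ] T [0.45 0.87 0.12] op 0.0154 q6 1.37
```

Request:
carry_out:
  increments:
    - [[0.03,0.08,0],[-0.12,0.03,-0.05],0]
    - [[0.02,0.05,0],[-0.06,0.02,-0.15],0]

```text
t: 14.4
tool_pos: [0.535, -0.1544, 0.3111]
tool_rot: [1.364, 1.099, -1.361]
contact_force: [1.2, -0.4, 7.4]
opening: 0.0153
```

```bash
python3 rel.py
```

```text
t 14.4 pos [ 0.535  -0.1544  0.3111] yaw z -102.1 x axis [ 0.0031 -0.0015 -1.    ] F [ 1.23 -0.4   7.39] T [-0.   -0.6   0.07] op 0.0153 q6 1.37
grasp [-0.0003 -0.0004  0.1561]
dockrim endx [0.096 0.1  ] yaw deg 0.13 y [-0.0721  0.0716] z 0.0978 roll -0.04 pitch -0.12
loose endx [0.0766 0.0806] yaw deg -0.03 y [-0.0555  0.0544] z 0.1224 roll -0.33 pitch 0.67
```

Request:
carry_out:
  increments:
    - [[0.01,0.03,0],[0,0.01,-0.2],0]
    - [[0.01,0.02,0],[0,0,-0.2],0]

```text
t: 14.75
tool_pos: [0.5359, -0.1546, 0.3065]
tool_rot: [1.363, 1.099, -1.362]
contact_force: [0.3, 2.2, 3.5]
opening: 0.0148
```

```bash
python3 -c "
from h import *
yawz()"
```

```text
t 14.75 pos [ 0.5359 -0.1546  0.3065] yaw z -102.1 x axis [ 0.0017 -0.0017 -1.    ] F [0.27 2.25 3.54] T [ 0.05 -0.11  0.06] op 0.0148 q6 1.37
```

Request:
carry_out:
  increments:
    - [[0.01,0.02,0],[0,0.02,-0.2],0]
    - [[0.01,0.02,0],[0,0,-0.2],0]

```text
t: 14.95
tool_pos: [0.5362, -0.1543, 0.2989]
tool_rot: [1.362, 1.102, -1.364]
contact_force: [1.3, 0.1, 3.9]
opening: 0.0149
```

```bash
python3 -c "
from h import *
yawz()"
```

```text
t 14.95 pos [ 0.5362 -0.1543  0.2989] yaw z -102.1 x axis [-1.4e-03 -3.0e-04 -1.0e+00] F [1.34 0.07 3.86] T [-0.   -0.36  0.02] op 0.0149 q6 1.37
```

Request:
carry_out:
  increments:
    - [[0,0,0],[0,0,-0.18],0]
    - [[0,0,0],[0,0,-0.15],0]

```text
t: 15.15
tool_pos: [0.5357, -0.1542, 0.2906]
tool_rot: [1.362, 1.104, -1.366]
contact_force: [2.0, 1.5, -4.5]
opening: 0.0147
```

```bash
python3 rel.py
```

```text
t 15.15 pos [ 0.5357 -0.1542  0.2906] yaw z -102.11 x axis [-3.3e-03  3.0e-04 -1.0e+00] F [ 1.96  1.54 -4.49] T [-0.05 -0.31 -0.09] op 0.0147 q6 1.37
grasp [-0.0006  0.      0.1356]
dockrim endx [0.096  0.1001] yaw deg 0.05 y [-0.0719  0.0715] z 0.0977 roll -0.06 pitch -0.16
loose endx [0.0758 0.0795] yaw deg 0.17 y [-0.0548  0.055 ] z 0.1005 roll -0.21 pitch 0.02
```

Request:
carry_out:
  increments:
    - [[0,-0.02,0],[0.02,0,-0.06],0]
    - [[0,0,0],[0,0,-0.05],0]

```text
t: 15.5
tool_pos: [0.5356, -0.1543, 0.2866]
tool_rot: [1.36, 1.105, -1.366]
contact_force: [-2.7, 0.3, 10.2]
opening: 0.015
```

```bash
python3 rel.py
```

```text
t 15.5 pos [ 0.5356 -0.1543  0.2866] yaw z -102.07 x axis [-4.6e-03  3.0e-04 -1.0e+00] F [-2.73  0.35 10.23] T [0.22 0.22 0.14] op 0.015 q6 1.37
grasp [-9.000e-04 -1.000e-04  1.316e-01]
dockrim endx [0.0961 0.1001] yaw deg 0.03 y [-0.0718  0.0714] z 0.0979 roll -0.05 pitch 0.07
loose endx [0.0759 0.0795] yaw deg 0.08 y [-0.0719  0.0714] z 0.0979 roll -0.05 pitch 0.04
```

Request:
carry_out:
  increments:
    - [[0,-0.03,0],[0.02,0,0.03],0]
    - [[0,0,0],[0,0,0],0.2]
    - [[0,0,0],[0,0,0],0.6]
    - [[0,0,0],[0,0,0],1]
    - [[0,0,0],[0,0,0],1]
    - [[0,0,0],[0,0,0],1]

```text
t: 16.25
tool_pos: [0.535, -0.1536, 0.2857]
tool_rot: [1.362, 1.108, -1.366]
contact_force: [0.3, 0.0, -0.3]
opening: 0.0741
```

```bash
python3 -c "
from h import *
yawz()
im,d=get_image('wrist'); cv2.imwrite('pics/w9.png',im)"
```

```text
t 16.25 pos [ 0.535  -0.1536  0.2857] yaw z -102.1 x axis [-0.0054  0.0027 -1.    ] F [ 0.33  0.   -0.28] T [ 0.04 -0.   -0.06] op 0.0741 q6 1.37
```

View pics/w9.png

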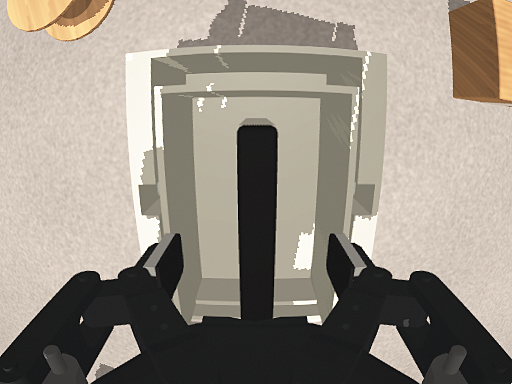

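The tote is released: fingers clear of the bar, rims apparently level, ribs in the channels (edges at about columns 150 and 360). Now I'll raise the arm straight up and then out of the top camera's view.

Request:
carry_out:
  increments:
    - [[0,0,0],[0,0,0.5],1]
    - [[0,0,0],[0,0,1],1]
    - [[0,0,0],[0,0,1],1]
    - [[0,0,0],[0,0,1],1]
    - [[0,0,0],[0,0,1],1]
    - [[0,0,0],[0,0,1],1]
    - [[0,0,0],[0,0,1],1]
    - [[0,0,0],[0,0,1],1]

```text
t: 17.1
tool_pos: [0.5333, -0.1528, 0.4428]
tool_rot: [1.361, 1.111, -1.369]
contact_force: [-0.6, 0.2, -0.4]
opening: 0.085
```

Request:
carry_out:
  increments:
    - [[0,0,0],[-0.3,1,0],1]
    - [[0,0,0],[-0.3,1,0],1]
    - [[0,0,0],[-0.3,1,0],1]
    - [[0,0,0],[-0.3,1,0],1]
    - [[0,0,0],[-0.3,1,0],1]
    - [[0,0,0],[-0.3,1,0],1]
    - [[0,0,0],[-0.3,1,0],1]
    - [[0,0,0],[-0.3,1,0],1]

```text
t: 17.9
tool_pos: [0.4797, 0.0171, 0.4456]
tool_rot: [1.365, 1.108, -1.367]
contact_force: [0.1, 0.4, 0.1]
opening: 0.0857
```

Request:
carry_out:
  increments:
    - [[0,0,0],[0,1,0],1]
    - [[0,0,0],[0,1,0],1]
    - [[0,0,0],[0,1,0],1]
    - [[0,0,0],[0,1,0],1]
    - [[0,0,0],[0,1,0],1]
    - [[0,0,0],[0,1,0],1]
    - [[0,0,0],[0,0.5,0],1]
    - [[0,0,0],[0,0,0],1]

```text
t: 18.7
tool_pos: [0.4709, 0.16, 0.4405]
tool_rot: [1.356, 1.12, -1.367]
contact_force: [-1.0, -0.5, -0.7]
opening: 0.0853
```

Run:
```python
from h import *
yawz()
im,d=get_image("scene"); cv2.imwrite('pics/s9.png',im)
im,d=get_image("top"); cv2.imwrite('pics/t9.png',im)
P=cloud("top",d); Q=todock(P,(0.5253,-0.1518)); m=np.isfinite(Q).all(-1)&(d>0)&(abs(Q[...,0])<.13)&(abs(Q[...,1])<.09)
q=Q[m]
b=q[(q[:,2]>.13)&(q[:,2]<.15)&(abs(q[:,1])<.02)]; print('bar top z',np.median(b[:,2]),'expect .140; centre in dock',cv2.minAreaRect(b[:,:2].astype(np.float32)))
for lo,hi in((-.1,-.04),(-.04,.04),(.04,.1)):
    k=b[(b[:,0]>lo)&(b[:,0]<hi)]; print(len(k),np.mean(k[:,2]).round(4))
w=q[(q[:,2]>.07)&(q[:,2]<.115)]; print('rims z',np.percentile(w[:,2],[5,50,95]).round(4))
for x in ("spool","carton","transformer"):
    r=tip_of("top",x)[0]; print(x,r['p'],r['centre'].round(1) if hasattr(r['centre'],'round') else r['centre'])
```

```text
t 18.7 pos [0.4709 0.16   0.4405] yaw z -101.74 x axis [-0.0134  0.0074 -0.9999] F [-1.02 -0.53 -0.74] T [ 0.03 -0.   -0.01] op 0.0853 q6 1.95
bar top z 0.14065980561802083 expect .140; centre in dock ((0.00913180410861969, 0.0001249285414814949), (0.12829622626304626, 0.01634901948273182), 0.08741465955972672)
35 0.1406
180 0.1406
75 0.1404
rims z [0.0742 0.0979 0.1037]
spool 0.93 [261.2, 151.4]
carton 0.9 [391.3, 190.2]
transformer 0.65 [112.3, 189.9]
```

View pics/t9.png

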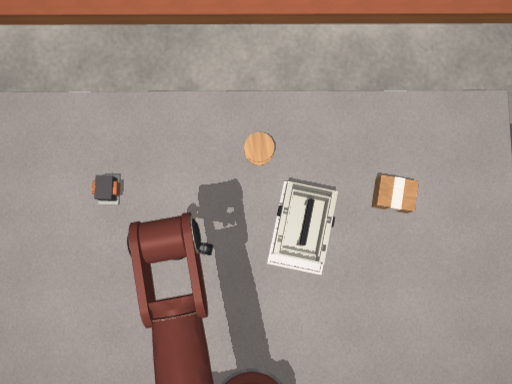

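View pics/s9.png

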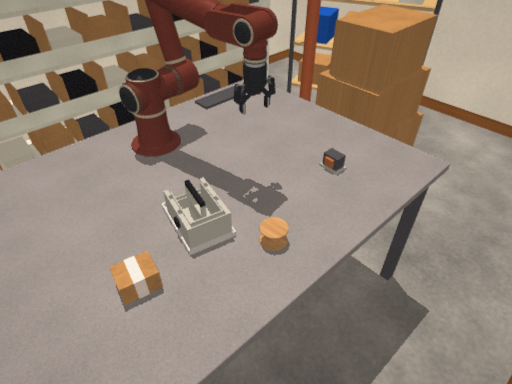

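The tote is fully home: bar top at 0.1406 m against 0.140 expected, level, about 9 mm along the dock, yaw within about 0.1°. Both dipped ends are at the base end, and the bystanders haven't moved.

```bash
python3 -c "
from station import *
print(finish_job())"
```

```text
the job is handed in; nothing more can be done
None
```

The loose tote is nested fully home in the docked tote, released, and the job is handed in at about 18.8 s. No verdict was reported, so what follows rests on my own checks.

**No half turn:** the brief said the tote stands roughly half a turn off the dock. The height maps and wrist pictures showed its dipped end and off-centre ribs already facing the docked tote's way. Turning it would have made it stack, so I corrected its angle by only about 1°.

**What I did:**
- I gripped the handle bar, lifted the tote and measured the docked tote's shift at about +11 mm along the dock.
- I lined the two totes up with the wrist camera's depth picture and lowered the tote in.
- At the catches there was some sideways bind, about 5 N with a push of about 14 N beyond the tote's weight. That is above the 4 to 10 N expected for the catches. I moved it back about 2 mm, and it then snapped home.
- The highest wrist reading I saw was about 10 N upward, or about 15 N with the tote's weight, on touching the floor. I only saw readings at the end of each move, so brief peaks in between are not covered.

**Last checks:**

| Check | Result |
|---|---|
| Height | Bar top at 0.1406 m, against 0.140 m expected when home |
| Level | Within about 0.2 mm along the bar |
| Position in the dock | About +9 mm along, 0.1 mm across |
| Square to the dock | Within about 0.1° |
| Dipped ends | At the same end |
| Spool, carton, transformer | Look unmoved; the network's points shifted by at most 3 pixels, which I take as noise |
| Arm | Clear of everything, reading about zero force |

The +9 mm differs by about 2 mm from my earlier +11 mm estimate, just outside the 1.5 mm play. I put that down to measuring error, since the tote is fully down.

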